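# Empty the stir bars and hang the bottle to dry

## Task

The rinsed white bottle lying on the draining cradle still has its three stir bars inside: tip all of them out into the steel tray, then put the bottle upside down over the free peg of the drying rack, let down gently until its rim sits on the peg's collar, and let go. Leave the other glassware and things standing where they are.

Things in the scene. Friction and masses are not known exactly. Their poses are not given: they have to be found in the camera images.
- bottle: White plastic wide-mouth bottle, 110 mm long, about 0.12 kg. Body 52 mm in diameter for 80 mm from the base, then a 10 mm long shoulder to a neck 39 mm in diameter, 20 mm long; walls 3 mm (mouth 33 mm inside). Origin: outer centre of its base; x: along its axis to the mouth. It starts lying, mouth sloping 10 degrees down, to the robot's left; the bars fall out once the mouth is steeply down.
- bottle_rim (a point): Centre of the bottle's mouth, in the plane of the rim, 110 mm from the base.
- cradle: Fixed low cradle, base plate 150 x 44 mm, holding the lying bottle from below on two saddles under 46 mm wide, with a small stop in front of the rim's lower edge; lift the bottle upward. Origin: centre of its underside; x: level, towards the bottle's mouth. The middle of the bottle's axis is 60 mm above the origin; the bottle's sides are free to grip.
- bar0: Stir bar, white, round-ended, 22 mm long and 11 mm in diameter, 12 g, starting inside the bottle. Origin at its centre, x along its length.
- bar1: Another stir bar like bar0.
- bar2: Another stir bar like bar0.
- tray: Fixed open steel tray, 130 mm (x) by 110 mm (y), 35 mm tall, walls 4 mm. Origin at the centre of its underside.
- rack: Fixed grey drip plate of the drying rack, 310 mm (x) by 110 mm (y), 12 mm thick, carrying three like white pegs in a row along its x, 100 mm apart, the middle one at its centre. Two pegs, in any of the places, carry upturned beakers. Origin at the centre of its underside.
- peg_free: The free peg: an upright post 22 mm in diameter (tapering to 12 mm over the top 6 mm) that rises 70 mm above a round collar 60 mm in diameter and 6 mm thick. Fixed. Origin at the centre of the collar's underside, z up.
- seat (a point): Centre of the upper face of the free peg's collar (18 mm above the table), on which the bottle's rim comes to rest.
- beaker_a: Glass beaker drying upside down on another peg, 58 mm in diameter, 95 mm tall, standing on the collar. Origin at the centre of its rim (below). Leave it.
- beaker_b: Glass beaker drying upside down on the third peg, 50 mm in diameter, 105 mm tall. Origin at the centre of its rim (below). Leave it.
- reagent_a: Capped glass reagent bottle, 72 mm in diameter, 160 mm tall, upright. Origin at its underside. Leave it.
- reagent_b: Capped glass reagent bottle, 66 mm in diameter, 140 mm tall, upright. Origin at its underside. Leave it.
- jar: Small capped glass jar, 56 mm in diameter, 65 mm tall, upright. Origin at its underside. Leave it.
- beaker_c: Glass beaker standing upright, 60 mm in diameter, 75 mm tall. Origin at its underside. Leave it.
- tipbox: Blue box with clear lid, 82 x 122 mm, 68 mm tall. Origin at its underside. Leave it.
Not all that is in view belongs to the job. What is shaped like the bottle but black or red is not meant. Several things look just like the tray: the one meant starts farthest from the robot's base.

How it is judged:
On the way:
1. all three stir bars lie in the steel tray (x of bar0 in the frame of tray between -0.065 and 0.065 m and y of bar0 in the frame of tray between -0.055 and 0.055 m and z of each of bar0, bar1, bar2 in the frame of tray below 0.035 m and x of bar1 in the frame of tray between -0.065 and 0.065 m and y of bar1 in the frame of tray between -0.055 and 0.055 m and x of bar2 in the frame of tray between -0.065 and 0.065 m and y of bar2 in the frame of tray between -0.055 and 0.055 m), for 0.2 s.
At the end, for the whole second after the job is handed in: All three stir bars lie inside the steel tray below its rim; the bottle is upside down over the free peg, its axis within 6 degrees of vertical and the centre of its rim within 10 mm of the centre of the collar's top; everything is at rest (all of step 1 and distance between bottle_rim and seat below 0.01 m and angle between bottle's own x axis and vertical above 3.03 rad and linear speed of bottle below 0.02 m/s and linear speed of each of bar0, bar1, bar2 below 0.05 m/s); the robot touches nothing.
It fails at once if another thing is shifted by more than 25 mm or knocked over (distance of any of beaker_a, beaker_b, reagent_a, reagent_b, jar, beaker_c, tipbox from where it was at the start of the episode above 0.025 m or angle between any of beaker_a, beaker_b, reagent_a, reagent_b, jar, beaker_c, tipbox's own z axis and vertical above 0.35 rad).
It fails at once if the bottle is rammed onto the peg or its collar (over 40 N) (contact force between bottle and peg_free above 40 N).
It fails at once if the bottle is let go over the free peg with its rim still more than 12 mm above the collar (horizontal distance between bottle_rim and seat below 0.03 m and z of bottle_rim in the frame of seat above 0.012 m and contact force between the fingers and bottle below 0.05 N).
It also fails if it takes over 48 s, if anything falls off the work surface, if the arm or the gripper's body presses on something with over 40 N, if the wrist force passes 120 N, or if a joint passes its speed limit or range.

## Robot

A 6-joint arm with a two-finger parallel gripper is mounted at the origin on the work surface. World frame = base frame: x ahead of the robot, y to its left, z up, the work surface at z = 0. Lengths are in m, angles in rad, forces in N, time in s.
With the tool pointing down it reaches from about 0.275 to 0.85 m from the base axis. Payload 19 kg.
Tool frame: the origin (TCP) lies between the finger pads; the fingertips stand 14 mm ahead of it and the grasp point (between the pads) lies 5 mm behind it; z points along the fingers, y is the line along which they close (so a half turn about z gives the same grasp; the last joint's range is limited). The gripper opens to 85 mm and grips with 20 to 120 N. Pads are 22 mm wide; open, the fingers measure 114 mm over their backs; the gripper's body (76 mm by 85 mm) begins 54 mm behind the grasp point. The pads swing forward as they close: fully open they stand 13 mm farther back than shut.
Start: joints at [-1.234, 0.15, 1.437, -0, 1.554, -0.134], TCP at [0.261, -0.512, 0.245] pointing down, gripper open.
Joint ranges: [-2.8, 2.8], [-0.68, 2.1], [0.12, 2.68], [-1.39, 4.53], [0.16, 2.79], [-2.81, 2.81]. Speed limits (rad/s): [1.89, 1.89, 2.22, 3.01, 3.01, 3.01].

## Interface

Orientations are given as a rotation vector (axis times angle).
In Python, from rig import bot gives the robot as it stands. The module is installed in compiled form; this text tells all that it offers. Calls block until the motion is done:
- bot.movep(position, orientation): joint-space move of the TCP to a pose.
- bot.servo_line(position, attitude=None, vel=0.15, stop_force=None): straight line of the TCP; attitude=None keeps the orientation; vel is the mean speed in m/s. With stop_force (N) it stops when the force on the tool has changed by that much, and returns True; else False.
- bot.movej(angles): joint-space move.
- bot.gripper_to(opening, grip_force=None): opening from 0.0 (shut) to 1.0 (fully open); grip_force is the grip in N (None keeps the last); returns when the fingers have stopped.
- bot.pause(seconds).
- bot.inverse_kinematics(position, orientation): joint angles nearest the present ones, or None.
- bot.get_obs(): the state.
- bot.snapshot(name): name is "scene" or "top" or "wrist"; returns a dict with "image" (480x640x3 uint8, red, green, blue), "fx", "fy", "cx", "cy" (pixels), "extrinsics" (4x4, takes a point from camera to world coordinates); the wrist camera has in their place "mount" (4x4, takes a point from camera to tool coordinates, whose origin is the TCP and whose axes are the flange's). Camera axes: x right, y down, z forward; pixel columns grow to the right and rows downward; lengths in m; the calibration is good to about 2 mm. A picture is of the moment at which its call begins: read the wrist's pose just before it. There is no depth.
A pose or a line that the arm cannot do raises bot.Unreachable and nothing moves.
- bot.hand_in(): hands the job in; it is judged then, once.
Trained networks look in a picture, given as the dict that the camera call returned (one of the last four; its "shot" number tells which), for a name from the list of things; names that differ only in an ending like _2 or _b are one class to them, and where a whole thing is asked for, a point or a joint stands for the part that bears it (a point fixed in the world has none). Each returns a list of dicts, best first, with "score" (0 to 1); they miss things now and then, are a little off and sometimes report something else, mostly with a low value. They report only what shows in the picture. A call takes as long as a camera call. They do not tell look-alikes from the thing itself.
- bot.recognise(picture, target): "xy" ([column, row] in pixels, amid what is visible of it).
- bot.landmark_of(picture, target): "xy" ([column, row] in pixels: a listed point, or the origin of a listed thing).
The state is a dict: "t": time; "joint_pos": joint angles; "qvel": joint speeds; "joint_efforts": joint torques, N m; "eef_pos": TCP position; "orientation": TCP orientation; "ft_force": force on the tool from outside, world axes, zero at the start; "wrist_torque": the same for the moment, N m; "grip_width": opening from 0.0 (shut) to 1.0 (fully open); "grip_force": force on a finger pad.
Only numpy, scipy, OpenCV 4.12 (cv2) and the standard library are available. Lean on these libraries where they do the work, as an engineer would, in place of code of your own. Each camera call takes 0.05 s, during which the arm holds its last target. There are 200 camera calls.

## Working session

There is one attempt and no reset: what is moved stays moved. The work goes in short steps, each a Python script; the robot and the scene stay as the last script left them, time stands still between calls to the robot, and variables do not carry over. Pictures are saved under pics/ and viewed, at most 10 in all, crops included, and the job is handed in when it is done.

```bash
mkdir -p pics; cat > h.py <<'E'
import numpy as np, cv2
from scipy.spatial.transform import Rotation as R
from rig import bot
def save(p,n): cv2.imwrite(n,cv2.cvtColor(p["image"],cv2.COLOR_RGB2BGR))
def ray(p,xy,T=None):
    T=np.array(p["extrinsics"]) if T is None else T
    d=np.array([(xy[0]-p["cx"])/p["fx"],(xy[1]-p["cy"])/p["fy"],1.])
    d=T[:3,:3]@d; return T[:3,3],d/np.linalg.norm(d)
def atz(p,xy,z,T=None):
    o,d=ray(p,xy,T); return o+d*(z-o[2])/d[2]
def tri(rays):
    A=np.zeros((3,3));b=np.zeros(3)
    for o,d in rays:
        P=np.eye(3)-np.outer(d,d);A+=P;b+=P@o
    x=np.linalg.solve(A,b)
    return x,[float(np.linalg.norm((np.eye(3)-np.outer(d,d))@(x-o))) for o,d in rays]
E
python3 - <<'E'
from h import *
np.set_printoptions(precision=3,suppress=True)
P={n:bot.snapshot(n) for n in("scene","top")}
for n,p in P.items():
    save(p,f"pics/{n}.png"); print(n,p["fx"],p["cx"],p["cy"]);print(np.array(p["extrinsics"]))
    for t in["bottle","bottle_rim","cradle","tray","rack","peg_free","seat","beaker_a","reagent_a","jar","beaker_c","tipbox"]:
        for d in bot.landmark_of(p,t)[:6]:
            print(n,t,round(d["score"],2),np.round(d["xy"]), "z0:",atz(p,d["xy"],0.0))
E
```

```text
scene 456.00064460175554 311.92011071064974 238.61392733116674
[[ 0.383  0.681 -0.624  1.166]
 [ 0.924 -0.282  0.259 -0.25 ]
 [ 0.    -0.676 -0.737  0.883]
 [ 0.     0.     0.     1.   ]]
scene bottle 0.8 [248. 253.] z0: [ 0.402 -0.11   0.   ]
scene bottle 0.63 [210. 242.] z0: [ 0.329 -0.191  0.   ]
scene bottle 0.58 [350. 253.] z0: [0.503 0.13  0.   ]
scene bottle_rim 0.95 [350. 291.] z0: [0.61  0.079 0.   ]
scene bottle_rim 0.85 [225. 212.] z0: [ 0.232 -0.124  0.   ]
scene bottle_rim 0.71 [293. 251.] z0: [ 0.44  -0.002  0.   ]
scene cradle 0.74 [273. 268.] z0: [ 0.473 -0.067  0.   ]
scene cradle 0.36 [199. 398.] z0: [ 0.732 -0.312  0.   ]
scene tray 0.72 [188. 295.] z0: [ 0.473 -0.279  0.   ]
scene tray 0.72 [134. 231.] z0: [ 0.211 -0.369  0.   ]
scene rack 0.92 [401. 243.] z0: [0.522 0.268 0.   ]
scene peg_free 0.77 [392. 212.] z0: [0.412 0.303 0.   ]
scene seat 0.89 [392. 214.] z0: [0.417 0.301 0.   ]
scene beaker_a 0.92 [418. 265.] z0: [0.604 0.271 0.   ]
scene beaker_a 0.72 [404. 237.] z0: [0.507 0.285 0.   ]
scene beaker_a 0.59 [439. 218.] z0: [0.482 0.41  0.   ]
scene reagent
[... 1395 characters left out ...]
p peg_free 0.59 [233. 263.] z0: [0.418 0.289 0.   ]
top seat 0.75 [230. 260.] z0: [0.428 0.298 0.   ]
top beaker_a 0.95 [190. 242.] z0: [0.481 0.416 0.   ]
top beaker_a 0.72 [235. 227.] z0: [0.524 0.284 0.   ]
top beaker_a 0.67 [240. 195.] z0: [0.619 0.27  0.   ]
top reagent_a 0.87 [354. 159.] z0: [ 0.724 -0.064  0.   ]
top reagent_a 0.81 [318. 167.] z0: [0.701 0.043 0.   ]
top jar 0.94 [386. 194.] z0: [ 0.615 -0.157  0.   ]
top beaker_c 0.95 [190. 242.] z0: [0.481 0.416 0.   ]
top beaker_c 0.72 [235. 227.] z0: [0.524 0.284 0.   ]
top beaker_c 0.67 [240. 195.] z0: [0.619 0.27  0.   ]
top tipbox 0.74 [355. 243.] z0: [ 0.473 -0.061  0.   ]
top tipbox 0.59 [434. 161.] z0: [ 0.714 -0.298  0.   ]
```

View pics/scene.png

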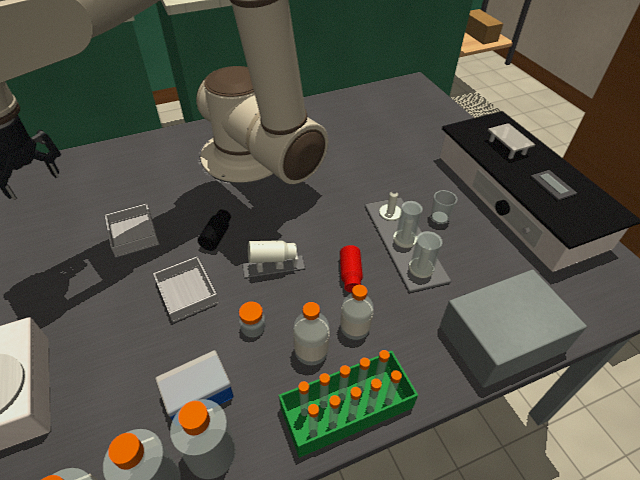

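View pics/top.png

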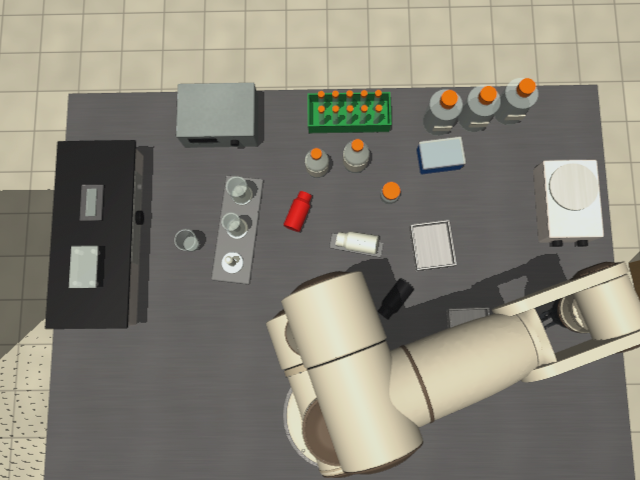

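Scene: the white bottle lies on the cradle (scene 273,250; top 357,242) with its mouth to the left. The far tray is at scene (186,290) / top (433,246), and the free peg is at scene (391,208) / top (232,263). Next I triangulate these and take wrist views.

```bash
cat >> h.py <<'E'
np.set_printoptions(precision=4,suppress=True)
def ori(z,y):
    z=np.array(z,float)/np.linalg.norm(z); y=np.array(y,float); y-=z*(y@z); y/=np.linalg.norm(y)
    return R.from_matrix(np.c_[np.cross(y,z),y,z])
def wrist():
    o=bot.get_obs(); p=bot.snapshot("wrist"); T=np.eye(4)
    T[:3,:3]=R.from_rotvec(o["orientation"]).as_matrix(); T[:3,3]=o["eef_pos"]
    p["T"]=T@np.array(p["mount"]); return p
def proj(p,X,T=None):
    T=np.array(p["extrinsics"]) if T is None else T
    c=T[:3,:3].T@(np.array(X)-T[:3,3]); return np.array([p["fx"]*c[0]/c[2]+p["cx"],p["fy"]*c[1]/c[2]+p["cy"]])
def best(p,t,X,T=None,tol=45):
    c=[(np.linalg.norm(np.array(d["xy"])-proj(p,X,T)),d) for d in bot.landmark_of(p,t)]
    c=[d for e,d in c if e<tol]
    return max(c,key=lambda d:d["score"])["xy"] if c else None
E
python3 - <<'E'
from h import *
s=bot.snapshot("scene");t=bot.snapshot("top")
G={"bottle":[.44,-.1,.07],"bottle_rim":[.46,-.01,.05],"cradle":[.46,-.06,0],"tray":[.465,-.277,0],"seat":[.42,.295,.018],"peg_free":[.42,.295,.012]}
for k,g in G.items():
    xs=[(p,best(p,k,g)) for p in(s,t)]
    print(k,xs[0][1],xs[1][1], tri([ray(p,x) for p,x in xs if x is not None]) if all(x is not None for _,x in xs) else "")
w=wrist(); print(w["mount"],w["fx"])
dn=ori([0,0,-1],[1,0,0]).as_rotvec()
for yy in(-1,1): print(bot.inverse_kinematics([.44,-.06,.33],ori([0,0,-1],[yy,0,0]).as_rotvec()))
E
```

```text
bottle [247.2, 252.0] [377.6, 247.4] (array([ 0.4508, -0.1207,  0.0603]), [0.0006276437885275355, 0.0006276437885275724])
bottle_rim None [335.1, 239.3] 
cradle [276.5, 270.0] [354.7, 245.6] (array([ 0.4688, -0.0595, -0.0171]), [0.0022119303872879764, 0.002211930387287983])
tray [186.1, 292.1] [431.8, 246.7] (array([ 0.4604, -0.2821, -0.0041]), [0.0005392700564130726, 0.0005392700564129943])
seat [391.7, 212.3] [231.0, 259.9] (array([0.4262, 0.2924, 0.0165]), [0.00025542444163582267, 0.0002554244416359328])
peg_free [389.7, 215.8] [230.5, 261.4] (array([ 0.4227,  0.2938, -0.0001]), [0.003168721538736638, 0.003168721538736705])
[[-0.0012 -0.9647 -0.2633  0.0662]
 [ 1.     -0.0014  0.0005 -0.0002]
 [-0.0008 -0.2633  0.9647 -0.1292]
 [ 0.      0.      0.      1.    ]] 402.17530927418335
None
[-0.3093 -0.1409  1.5615 -0.      1.721  -0.3093]
```

```bash
cat > look.py <<'E'
from h import *
def look(poses,G,tag):
    acc={k:[] for k in G}; raw={k:[] for k in G}
    for i,(p,o) in enumerate(poses):
        bot.movep(p,o.as_rotvec()); bot.pause(.2)
        w=wrist(); save(w,f"pics/{tag}{i}.png")
        for k,g in G.items():
            x=best(w,k,g,w["T"],60)
            raw[k].append(None if x is None else np.round(x).tolist())
            if x is not None: acc[k].append(ray(w,x,w["T"]))
    for k in G:
        if len(acc[k])>1: print(k,*tri(acc[k]),raw[k])
        else: print(k,raw[k])
E
python3 - <<'E'
from look import *
o=ori([0,0,-1],[1,0,0])
look([([.42,-.06,.30],o),([.50,0.0,.30],o),([.46,-.13,.26],o)],{"bottle":[.45,-.12,.065],"bottle_rim":[.46,-.01,.05],"cradle":[.465,-.06,0]},"a")
print(bot.get_obs()["t"])
E
```

```text
bottle [ 0.46   -0.1197  0.0656] [0.001675757673342327, 0.0009837053637086137, 0.0012650533109885783] [[360.0, 270.0], [279.0, 329.0], [320.0, 207.0]]
bottle_rim [ 0.4802 -0.0126  0.0475] [0.0011452131069707486, 0.0014931442504926907, 0.0024392310848934838] [[383.0, 154.0], [297.0, 219.0], [347.0, 69.0]]
cradle [None, None, None]
6.1167
```

View pics/a0.png

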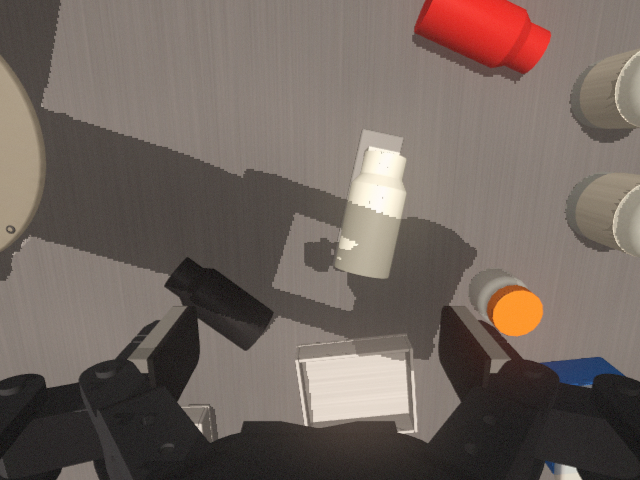

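Bottle base is at (0.460,-0.120,0.066) and its rim at (0.480,-0.013,0.048). That gives a length of 0.1105 and a slope of 9.4°, which matches the text (z perhaps 3 mm low). Picture a0 shows the bottle at (372,210), unobstructed on both sides. Next I check which grasp tilts are feasible.

```bash
cat >> h.py <<'E'
B0=np.array([.460,-.1197,.0690]); RIM0=np.array([.4802,-.0126,.0500])
def bm(m,h):  # bottle frame columns m,p,c ; h = horizontal-ish direction for p
    m=np.array(m,float)/np.linalg.norm(m); p=np.array(h,float); p-=m*(p@m); p/=np.linalg.norm(p)
    return m,p,-np.cross(m,p)
def tool(base,m,h,a,s):
    """TCP pose gripping at s along the axis, tool tilted by a toward the mouth"""
    m,p,c=bm(m,h); z=np.cos(a)*p+np.sin(a)*m
    return np.array(base)+s*m+.005*z, ori(z,c).as_rotvec()
def rimtool(rim,m,h,a,s):
    m_=np.array(m,float)/np.linalg.norm(m); return tool(np.array(rim)-.110*m_,m,h,a,s)
E
python3 - <<'E'
from h import *
m=RIM0-B0
for a in(15,25,35,45,55):
    A=np.radians(a); r={}
    q=bot.inverse_kinematics(*tool(B0,m,[0,0,-1],A,.035)); print(a,"pick",q)
    for nm,P in(("tray",[.46,-.282,.06]),("seat",[.4262,.2924,.018]),("seatup",[.4262,.2924,.13])):
        for yaw in range(-120,121,20):
            h=[np.cos(np.radians(yaw)),np.sin(np.radians(yaw)),0]
            q=bot.inverse_kinematics(*rimtool(P,[0,0,-1],h,A,.035))
            if q is not None: print("  ",nm,yaw,np.array(q))
E
```

```text
15 pick [-0.4014  0.0907  1.9069  0.0949  1.1646 -0.2534]
   tray -120 [-0.1731  0.5404  1.6754 -1.1498  1.6804  0.7151]
   tray -100 [-0.1378  0.3937  1.915  -1.3513  1.4224  0.7264]
   tray -60 [-0.336   0.0665  2.3613  4.1657  0.8302  0.9533]
   tray -40 [-0.6863 -0.0671  2.4949  3.162   0.5952  1.5569]
   tray -20 [-1.0789 -0.0534  2.4826  2.0989  0.8414  2.1951]
   tray 0 [-1.2731  0.0915  2.3329  1.6177  1.1796  2.3182]
   tray 20 [-1.303   0.2588  2.1168  1.3305  1.4383  2.3421]
   tray 40 [-1.2533  0.4167  1.8786  1.1222  1.6681  2.3441]
   tray 60 [-1.1656  0.5614  1.6399  0.9527  1.8909  2.3207]
   tray 80 [-1.0585  0.6906  1.415   0.7929  2.1068  2.2582]
   tray 100 [-0.9411  0.7996  1.2192  0.6089  2.3048  2.1337]
   tray 120 [-0.8186  0.8804  1.0713  0.3552  2.4609  1.9116]
   seat -120 [ 0.6645  0.8965  1.1397 -0.5176  2.3248  1.0953]
   seat -100 [ 0.781   0.8278  1.27   -0.732   2.1551  0.9297]
   seat -80 [ 0.8861  0.7316  1.4507 -0.9055  1.9476  0.8408]
   seat -60 [ 0.9722  0.6161  1.6642 -1.0763  1.7206  0.8075]
   seat -40 [ 1.0259  0.4873  1.8961 -1.2806  1.4841
[... 8838 characters left out ...]
564 ]
   seatup -120 [ 0.5987  0.4103  1.3117 -0.2732  1.9688  1.0872]
   seatup -100 [ 0.6752  0.3552  1.3873 -0.4061  1.8593  0.825 ]
   seatup -80 [ 0.7379  0.2734  1.4942 -0.5118  1.7114  0.5783]
   seatup -60 [ 0.7795  0.1698  1.6209 -0.5887  1.5338  0.3338]
   seatup -40 [ 0.7895  0.0496  1.7544 -0.6288  1.3329  0.0683]
   seatup -20 [ 0.7539 -0.0788  1.8808 -0.6065  1.1157 -0.2567]
   seatup 0 [ 0.659  -0.1993  1.9845 -0.4628  0.9054 -0.7067]
   seatup 20 [ 0.5048 -0.2843  2.0489 -0.1274  0.7758 -1.3517]
   seatup 40 [ 0.3272 -0.3017  2.0614  0.2871  0.8246 -2.077 ]
   seatup 60 [ 0.1851 -0.2436  2.019   0.5401  1.0099 -2.6422]
   seatup 120 [0.1245 0.1179 1.6803 0.5572 1.6033 2.6864]
```

```bash
cat >> h.py <<'E'
A=np.radians(45); S=.040
MH=np.array([RIM0[0]-B0[0],RIM0[1]-B0[1],0]); MH/=np.linalg.norm(MH)
E
python3 - <<'E'
from h import *
m=RIM0-B0
p,o=tool(B0,m,[0,0,-1],A,S); z=R.from_rotvec(o).as_matrix()[:,2]
bot.gripper_to(1.0,60)
bot.movep(p-.10*z,o)
print(bot.servo_line(p,vel=.1,stop_force=8),bot.get_obs()["eef_pos"]-p)
bot.gripper_to(0.0,60); s=bot.get_obs(); print(s["grip_width"],s["grip_force"],s["ft_force"])
bot.servo_line(p+[0,0,.10],vel=.12); s=bot.get_obs(); print(s["grip_width"],s["grip_force"],s["ft_force"],s["t"])
for k in(0,1):
    pic=bot.snapshot(("scene","top")[k]); save(pic,f"pics/lift{k}.png")
# tray path feasibility
for t in(0,10,30,50,70,88):
    mm=MH*np.cos(np.radians(t))-[0,0,np.sin(np.radians(t))]
    hh=-MH*np.sin(np.radians(t))-np.array([0,0,np.cos(np.radians(t))])
    print(t,bot.inverse_kinematics(*rimtool([.46,-.295,.08],mm,hh,A,S)))
E
```

```text
False [ 0.0002 -0.0004  0.0004]
0.5994505976124118 60.63922584056854 [-6.5406 -3.663  11.3214]
0.6041640314709532 62.54763945937157 [ 0.2577 -0.0815 -2.3429] 9.4917
0 [-1.0635  0.597   1.3773  0.4822  1.795  -0.9234]
10 [-1.0238  0.4973  1.4281  0.3968  1.6862 -0.8868]
30 [-0.9083  0.3138  1.5391  0.1966  1.4661 -0.76  ]
50 [-0.7405  0.175   1.6524 -0.0777  1.2691 -0.5326]
70 [-0.5311  0.1138  1.7555 -0.4496  1.156  -0.1851]
88 [-0.3387  0.1459  1.829  -0.8178  1.178   0.1808]
```

View pics/lift0.png

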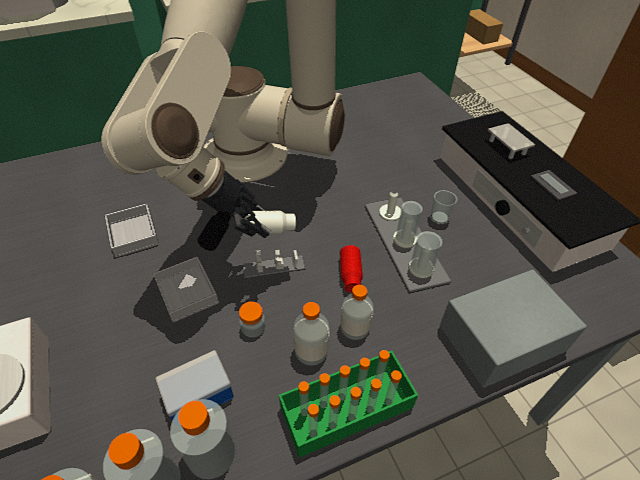

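The bottle is held at (272,222), the width is as expected and the cradle is empty. Next: tip over the tray.

```bash
cat > tip.py <<'E'
from h import *
def tp(rim,t):
    c,s=np.cos(np.radians(t)),np.sin(np.radians(t))
    return rimtool(rim,MH*c-np.array([0,0,s]),-MH*s-np.array([0,0,c]),A,S)
E
python3 - <<'E'
from tip import *
bot.movep(*tp([.458,-.30,.16],0))
bot.servo_line(*tp([.458,-.30,.085],15),vel=.15)
for t,y,z in((35,-.30,.075),(55,-.295,.07),(75,-.29,.065),(88,-.282,.062)):
    bot.servo_line(*tp([.458,y,z],t),vel=.06)
for k in(1,-1,1,-1,0):   # short shake
    bot.servo_line(*tp([.458,-.282,.062+.006*k],88-5*(k<0)),vel=.12)
bot.pause(.4)
s=bot.get_obs();print(s["t"],s["grip_width"],s["ft_force"])
p=bot.snapshot("scene");save(p,"pics/tip.png")
c=p["image"][210:360,110:310];cv2.imwrite("pics/tipc.png",cv2.resize(c,None,fx=4,fy=4,interpolation=cv2.INTER_CUBIC)[:,:,::-1])
E
```

```text
15.0917 0.6046238427846702 [-0.138   0.0021 -1.3985]
```

View pics/tipc.png

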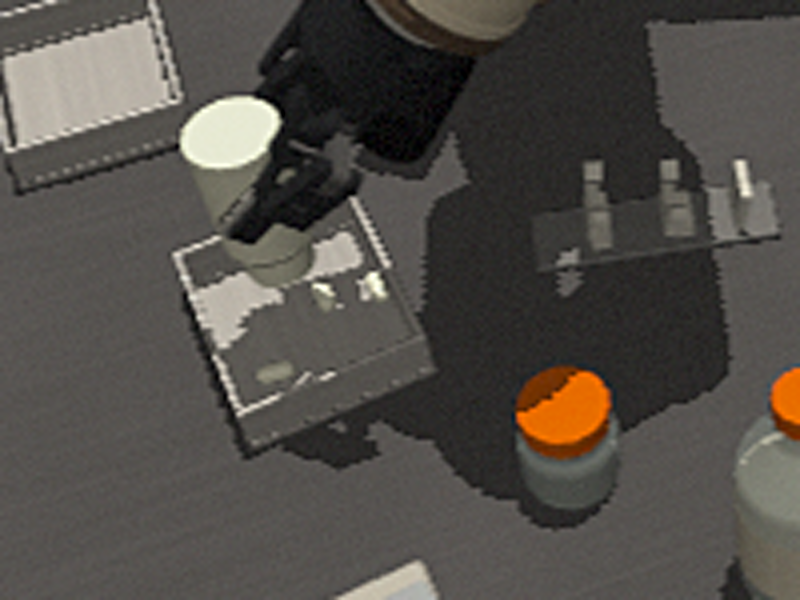

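Three bars lie in the tray, at crop (323,293), (373,287) and (275,372), and the bottle is inverted above them. Now I carry it over the peg and measure the rim against the seat.

```bash
cat >> h.py <<'E'
def hv(d): return np.array([np.cos(np.radians(d)),np.sin(np.radians(d)),0])
def seatpose(rim,m=(0,0,-1),h=-30): return rimtool(rim,m,hv(h),A,S)
def measure(tag,G):
    ps=[(bot.snapshot(n),None) for n in("scene","top")]; w=wrist(); ps.append((w,w["T"]))
    for n,(p,T) in zip("stw",ps): save(p,f"pics/{tag}_{n}.png")
    for k,g in G.items():
        xs=[best(p,k,g,T,35) for p,T in ps]; rs=[ray(p,x,T) for (p,T),x in zip(ps,xs) if x is not None]
        print(k,xs,[np.round(proj(p,g,T)) .tolist() for p,T in ps]); 
        if len(rs)>1: print("   ",*tri(rs))
E
python3 - <<'E'
from tip import *
bot.servo_line(*tp([.458,-.282,.165],90),vel=.2)
bot.movep(*seatpose([.40,.27,.17])); bot.pause(.2)
G={"bottle":[.40,.27,.28],"bottle_rim":[.40,.27,.17],"seat":[.4262,.2924,.018],"peg_free":[.4262,.2924,.012]}
measure("m",G)
s=bot.get_obs();print(s["t"],s["grip_width"])
E
```

```text
bottle [[392.1, 127.0], [221.9, 260.1], None] [[392.0, 126.0], [222.0, 257.0], [320.0, 470.0]]
    [0.3934 0.2728 0.2723] [0.0008932467276550193, 0.0008932467276549266]
bottle_rim [[385.7, 162.7], [230.8, 259.2], [320.9, 172.8]] [[387.0, 164.0], [230.0, 262.0], [320.0, 175.0]]
    [0.4029 0.268  0.1714] [0.004352449185515032, 0.005256154814689776, 0.0041963090432049184]
seat [[388.4, 208.1], [230.5, 258.6], None] [[392.0, 212.0], [231.0, 260.0], [371.0, 0.0]]
    [0.4253 0.286  0.0347] [0.00543227056076153, 0.00543227056076149]
peg_free [[393.0, 217.1], [229.5, 261.2], None] [[392.0, 213.0], [231.0, 260.0], [370.0, -5.0]]
    [ 0.4253  0.3003 -0.0057] [0.0003158248404257262, 0.00031582484042553107]
18.7583 0.5990892523153506
```

View pics/m_w.png

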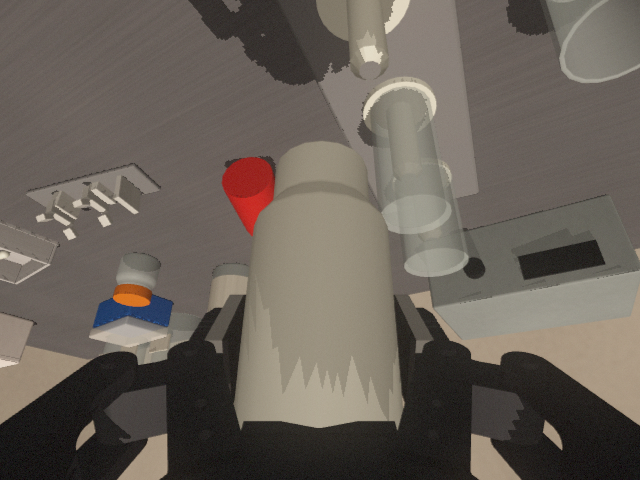

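View pics/m_s.png

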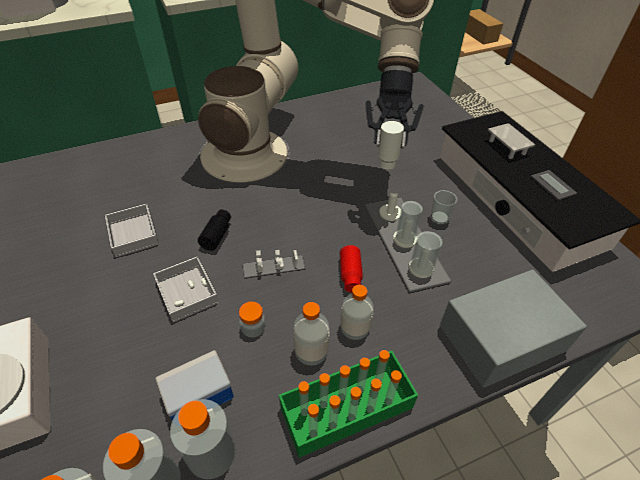

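The wrist view shows the bottle centred between the pads with its rim near (321,150), and the peg at (370,40). The scene view shows three bars in the tray at (178,302), (192,285) and (204,282). I take a second yaw (h=-100) to resolve the offset and tilt along the tool direction, plus seat views from the wrist.

```bash
python3 - <<'E'
from h import *
seat=np.array([.4262,.2924,.018]); rs=[];rp=[]
for h,tag in((-30,"n30"),(-95,"n95")):
    rim=seat-.085*hv(h)+[0,0,.20]; 
    try: bot.movep(*seatpose(rim,h=h))
    except bot.Unreachable: rim=seat-.06*hv(h)+[0,0,.17]; bot.movep(*seatpose(rim,h=h)); print("alt")
    bot.pause(.2); w=wrist(); sc=bot.snapshot("scene"); tp_=bot.snapshot("top"); base=rim+[0,0,.11]
    save(w,f"pics/{tag}_w.png"); save(sc,f"pics/{tag}_s.png"); np.save(f"{tag}.npy",np.r_[rim,h])
    for k,X in(("seat",seat),("peg_free",seat-[0,0,.006]),("bottle_rim",rim)):
        x=best(w,k,X,w["T"],70); print(tag,"w",k,x,proj(w,X,w["T"]))
        if x is not None and k!="bottle_rim": (rs if k=="seat" else rp).append(ray(w,x,w["T"]))
    for n,p in(("s",sc),("t",tp_)):
        for k,X in(("bottle",base),("bottle_rim",rim)): print(tag,n,k,best(p,k,X),proj(p,X))
for r in(rs,rp):
    if len(r)>1: print(tri(r))
u=proj(sc,rim+[0,0,.055]).astype(int); c=sc["image"][u[1]-38:u[1]+37,u[0]-50:u[0]+50]
cv2.imwrite("pics/crop95.png",cv2.resize(c,None,fx=6,fy=6,interpolation=cv2.INTER_CUBIC)[:,:,::-1]); print(u,bot.get_obs()["t"])
E
```

```text
n30 w seat [311.9, 56.3] [320.3994  56.1603]
n30 w peg_free [314.1, 52.3] [320.3954  51.7343]
n30 w bottle_rim [319.6, 173.3] [320.974  175.1807]
n30 s bottle [406.2, 94.2] [409.5001  91.7094]
n30 s bottle_rim [399.6, 130.9] [402.6032 131.5512]
n30 t bottle [193.7, 279.3] [190.0346 274.7944]
n30 t bottle_rim None [200.3218 279.269 ]
n95 w seat [314.2, 59.7] [319.7421  55.7141]
n95 w peg_free [315.7, 56.5] [319.7242  51.3171]
n95 w bottle_rim [321.4, 174.0] [321.5972 172.7781]
n95 s bottle [442.0, 105.3] [444.2712 105.2445]
n95 s bottle_rim [435.7, 143.5] [434.587  145.5207]
n95 t bottle [175.4, 242.3] [172.9059 240.3217]
n95 t bottle_rim [184.5, 249.1] [184.3522 247.2827]
(array([0.4216, 0.2875, 0.0181]), [0.0014401832842821061, 0.0014401832842820916])
(array([0.4226, 0.2885, 0.0138]), [0.0004536115669066565, 0.0004536115669066266])
[439 126] 21.5583
```

View pics/crop95.png

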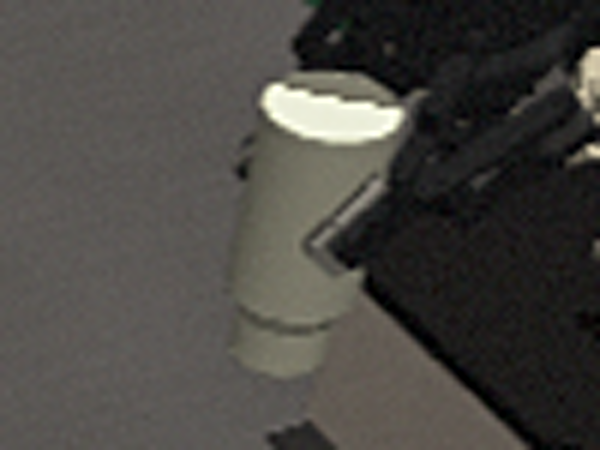

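In the crop the base centre is at (333,107) and the neck's centreline is near column 278. These convert to within about 1 px of the predicted pose, so the grip model holds. The peg estimates differ by 6 mm, so I overlay both candidates on the wrist views.

```bash
python3 - <<'E'
from h import *
F=np.array([.4262,.2924,.018]);W=np.array([.422,.288,.018])
w=wrist(); rows=[]
th=np.linspace(0,2*np.pi,60)
def poseT(rim,h):
    p,o=seatpose(rim,h=h);T=np.eye(4);T[:3,:3]=R.from_rotvec(o).as_matrix();T[:3,3]=p;return T@np.array(w["mount"])
for tag in("n30","n95"):
    d=np.load(tag+".npy"); T=w["T"] if tag=="n95" else poseT(d[:3],d[3])
    im=cv2.imread(f"pics/{tag}_w.png")[0:150,255:385]; im=cv2.resize(im,None,fx=3,fy=4,interpolation=cv2.INTER_CUBIC) if 0 else cv2.resize(im,None,fx=3,fy=3,interpolation=cv2.INTER_CUBIC)
    for X,col in((F,(0,0,255)),(W,(0,200,0))):
        for r,dz in((.03,0),(.006,.07)):
            c=np.array([(proj(w,X+[r*np.cos(t),r*np.sin(t),dz],T)-[255,0])*3 for t in th]).astype(np.int32)
            cv2.polylines(im,[c],True,col,1)
    rows.append(im)
cv2.imwrite("pics/ov.png",np.hstack(rows))
E
```

```text
(no output)
```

View pics/ov.png

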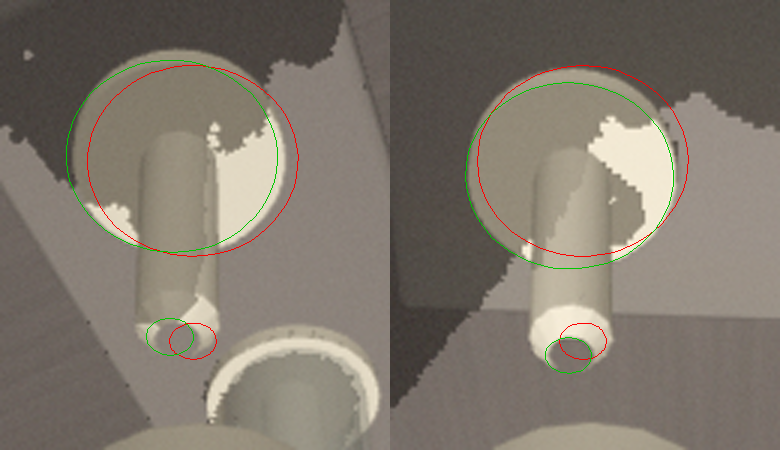

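The real collar centre lies about 1.7 mm and 0.8 mm from the green candidate in the two views, so the seat is at (0.4229,0.2894). Next I lower the bottle under force guard.

```bash
python3 - <<'E'
from h import *
q=np.array([.4229,.2894])
P=lambda z:seatpose([*q,z],h=-30)
bot.movep(*P(.17)); bot.servo_line(*P(.10),vel=.12); bot.pause(.2)
def rep(*a):
    s=bot.get_obs(); print(*a,s["ft_force"],s["eef_pos"]-P(.018)[0],s["t"])
rep()
hit=bot.servo_line(P(.030)[0],vel=.04,stop_force=5); rep("d1",hit)
if not hit:
    hit=bot.servo_line(P(.008)[0],vel=.012,stop_force=5); rep("d2",hit)
E
```

```text
[ 0.1084  0.7419 -2.2532] [0.0002 0.0002 0.0828] 23.5833
d1 False [ 0.8308 -0.957  -1.754 ] [0.0001 0.0001 0.0122] 25.4833
d2 True [-0.7132  0.0395  5.5052] [ 0.0002 -0.      0.0022] 26.45
```

```bash
python3 - <<'E'
from h import *
bot.gripper_to(0.7); bot.gripper_to(0.95)
s=bot.get_obs(); z=R.from_rotvec(s["orientation"]).as_matrix()[:,2]
bot.servo_line(s["eef_pos"]-.14*z,vel=.12); bot.pause(.3)
st=np.array([.4229,.2894,.018])
measure("f",{"bottle":st+[0,0,.11],"bottle_rim":st}); print(bot.get_obs()["t"],bot.get_obs()["ft_force"])
a=cv2.imread("pics/f_s.png")[150:350,130:470]; b=cv2.imread("pics/f_w.png")
cv2.imwrite("pics/final.png",np.vstack([cv2.resize(a,(600,353)),cv2.resize(b,(600,450))[:240]]))
E
```

```text
bottle [[394.4, 177.9], [226.4, 259.5], [320.3, 290.6]] [[396.0, 180.0], [225.0, 256.0], [320.0, 288.0]]
    [0.4155 0.2891 0.1308] [0.00040570465858009384, 0.004237631407122303, 0.004300455599212524]
bottle_rim [[390.9, 212.4], None, [319.2, 152.7]] [[390.0, 211.0], [232.0, 261.0], [320.0, 156.0]]
    [0.4235 0.2898 0.0148] [0.0013024313912463966, 0.001302431391246384]
29.1167 [ 0.1687 -0.6853 -0.1075]
```

View pics/final.png

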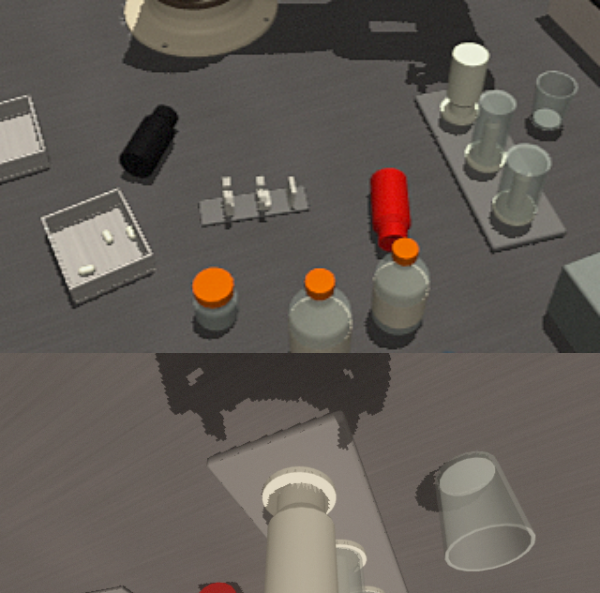

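The bottle stands upright on the peg's collar (scene crop 466,85), centred in the wrist view. The three bars are in the tray at (87,270), (108,237) and (130,233). The gripper is clear of everything.

```bash
python3 -c "
from rig import bot
print(bot.hand_in())"
```

```text
the job is handed in; nothing more can be done
None
```

I handed the job in at about 29 s of the 48 s allowed: all three stir bars are in the far steel tray, and the bottle stands upside down on the free peg's collar, released with the gripper clear (no verdict came back).

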